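# Clamp a printing block in the register jig

## Task

Lay the small lino printing block face up on the register jig with its long sides along the rubber fence, and slide it fully home against the end stop. Then turn the eccentric knob clockwise until its lobe presses the block snugly against the fence, so that it is held firmly but not forced, and let go. Leave everything else on the table where it is.

Things in the scene. Friction and masses are not known exactly. Their poses are not given: they have to be found in the camera images.
- jig: Plywood board 200 (x) x 240 (y) x 18 mm, screwed to the table; origin at the centre of its underside, z up, top at z = 18 mm. It carries the end stop, the knob (pivot at x = 0, y = -45 mm) and opposite it the fence. A block in place has its length along the jig's x, its centre at x = 0 (within 3 mm) and, when laid down, best at y = -7.5 mm: there it clears the open knob and the fence by 3 mm or more however they are set.
- stop_face (a point): Foot of the end stop's face, at jig x = +33, y = +4, z = 18 mm. Fixed aluminium strip, 34 mm along y, 14 mm thick, 9 mm high; its face looks to the jig's -x. The block's short end goes flush against it.
- fence_mean (a point): Point at jig y = +26 mm, z = 18 mm: the mean place of the fence's rubber face, which looks to the jig's -y. The fence (74 mm along x, 12 mm high) is set by hand: the real face lies up to 7 mm to either side of this point, not measured. The rubber pad (66 mm long, 11 mm high) yields 1 mm for each 7 N, up to 6 mm.
- cam: The eccentric knob: steel disc of radius 25 mm, 3 to 14 mm above the board, with a black grip bar on top. Origin on its vertical pivot at the height of the board's top. Turned clockwise from above by a (0 = axes along the jig's, lobe away from the block; starts at -0.2 to 0.25, ends at 2.7) it reaches 25 - 15 cos(a) mm from the pivot towards the fence. It stays where it is left.
- lobe (a point): Centre of the eccentric disc, 15 mm from the pivot along the knob's -y. Turning clockwise, it first moves the block to the fence, which it reaches at a = 1.05 to 2.1, then loads it. While held, 10 to 18 N of pressure is right, best 14; on letting go it springs back a little and loses a quarter to a half; 4 to 16 N must remain. Above 22 N the block is bruised.
- cam_grip (a point): On the pivot axis, mid-height of the grip bar, 41 mm above the board. Bar: 36 mm along the knob's x, 12 mm thick along y, 27 to 55 mm above the board, so fingers pass over the 24 mm high block. Turning takes 0.1 N m when free; pressing the block, a still hand feels 0.03 to 0.045 N m per newton, about 0.5 in all when the pressure is right.
- block: The small lino printing block: wood with a grey lino face carrying a leaf, 66 (x) x 46 (y) x 24 mm high, 0.08 to 0.17 kg. Origin at the centre of its underside, face up at the start, lying on the table left or right of the jig. It may be gripped across its 66 mm length, at least 13 mm above its underside so that the fingertips clear the end stop.
- big_block: Bystander: a larger lino block with a star, 105 x 80 x 24 mm, on the other side of the jig. Origin at the centre of its underside.
- tape: Bystander: roll of paper tape, 44 mm across, 18 mm high, lying on a near corner of the jig's board.
- ink_tin: Bystander: ink tin, 64 mm across, 60 mm high, beyond the jig.
- brayer: Bystander: ink roller with a wooden handle, 90 mm wide, beyond the jig to the right.
- squeegee: Bystander: squeegee 200 mm long, 82 mm high, standing on its wooden back beyond the jig.
- ink_knife: Bystander: spatula 200 mm long lying to the left.
- screwdriver: Bystander: screwdriver 180 mm long lying to the right.
Mind the look-alikes: they are no part of the job. Leave any orange or red look-alike of the block alone.

How it is judged (in metres and radians):
On the way, in this order (a step that is already met when the one before it is completed fails the run):
1. the block lies flat on the jig's board, home against the end stop (within 3 mm) between knob and fence (x of block in the frame of jig between -0.003 and 0.003 m and y of block in the frame of jig between -0.016 and 0.018 m and z of block in the frame of jig between 0.0155 and 0.0205 m and angle between block's own z axis and vertical below 0.05 rad and contact force between cam and block below 3 N), for 0.2 s.
2. the eccentric bears on the block with 4 to 20 N (contact force between cam and block between 4 and 20 N), for 0.3 s.
At the end, for the whole second after the job is handed in: The block lies face up and flat on the jig's board, at rest, within 3 mm of home against the end stop and square to the jig within 0.04 rad, and the released eccentric knob, at rest, presses on it with 4 to 16 N (x of block in the frame of jig between -0.003 and 0.003 m and y of block in the frame of jig between -0.016 and 0.018 m and z of block in the frame of jig between 0.0155 and 0.0205 m and angle between block's own z axis and vertical below 0.05 rad and angle between the x axis of block and the x axis of jig, either way round below 0.04 rad and contact force between cam and block between 4 and 16 N and linear speed of block below 0.01 m/s and angular speed of cam below 0.05 rad/s); the robot touches nothing.
It fails at once if the eccentric is forced against the block (over 22 N) (contact force between cam and block above 22 N).
It fails at once if a bystander is moved more than 40 mm (distance of any of big_block, tape, ink_tin, brayer, squeegee, ink_knife, screwdriver from where it was at the start of the episode above 0.04 m).
It also fails if it takes over 69 s, if anything falls off the work surface, if the arm or the gripper's body presses on something with over 40 N, if the wrist force passes 120 N, or if a joint passes its speed limit or range.

## Robot

A 7-joint arm with a two-finger parallel gripper is mounted at the origin on the work surface. World frame = base frame: x ahead of the robot, y to its left, z up, the work surface at z = 0. Lengths are in m, angles in degrees, forces in N, time in s.
With the tool pointing down it reaches from about 0.425 to 0.875 m from the base axis. Payload 4.7 kg.
Tool frame: the origin (TCP) lies at the very end of the fingers, on their centre line; the grasp point (between the pads) lies env.grip_point_offset behind it (env.grip_point_offset is the distance from the TCP to the grasp point, in m); z points along the fingers, y is the direction in which the jaws open and shut (so a half turn about z gives the same grasp; the last joint's range is limited). The gripper opens to 87 mm and grips with 3 to 60 N. Pads are 19 mm wide; open, the fingers measure 117 mm over their backs; the gripper's body (75 mm by 190 mm) begins 51 mm behind the grasp point.
Start: joints at [75.235, 18.392, -4.016, 83.108, 1.295, 78.541, -3.26], TCP at [0.174, -0.626, 0.223] pointing down, gripper open.
Joint ranges: [-163.93, 163.93], [-17.29, 119.83], [-79.2, 71.16], [3.27, 140.29], [-89.18, 269.18], [5.43, 117.66], [-154.24, 154.24]. Speed limits (degrees/s): [147.25, 147.25, 180, 180, 180, 180, 180].

## Interface

Orientations are given as [roll, pitch, yaw] about the fixed x, y, z axes, in that order (R = Rz(yaw) Ry(pitch) Rx(roll)).
In Python, from cell import env gives the robot as it stands.
- The arm moves only by the tool send_rows, never from a script. Its argument "plan" is a list of rows, each a list of 7 numbers: the finger opening in mm, from 0 to 87, then the shift along the tool's x, y, z in mm, then the turn, a rotation vector about the tool's x, y, z in rad. A call has 1 to 12 rows; each row shifts and turns the commanded pose from where the row before left it, along the tool's axes as they then stand; what a row does not reach is not made up. A row lasts 1/10 s, in which the tool goes at most 50 mm and 8.59 degrees, less where a joint would pass 70% of its speed; a pose out of reach is approached as far as the arm can. A call is refused whole if a number of a shift passes 50 or a number of a turn 0.15, either way. A call with a gripper value outside its range is refused whole. The fingers move at their own pace and stop on an object; "grip_force" is the grip in N (left out, the last holds). Time passes only in rows, so rows that do not move let the fingers close. It gives the time, the measured TCP pose, the force and the opening at its end, in the units of the state.
- env.get_obs(): the state, without advancing time (a new reading comes with each control period).
- env.read_camera(name): name is "scene" or "top" or "wrist"; returns the picture (420x560x3 uint8, red, green, blue); there is no depth.
- env.get_calibration(name): a dict with "fx", "fy", "cx", "cy" (pixels), "extrinsics" (4x4, takes a point from camera to world coordinates). Camera axes: x right, y down, z forward; pixel columns grow to the right and rows downward; lengths in m; the calibration is good to about 2 mm. A picture is of the moment at which its call begins: read the wrist's pose just before it. get_calibration takes no time and is no camera call; for the wrist camera it gives the pose at the moment of the call.
- env.sign_off(): hands the job in, once; it reports no verdict.
Trained networks look in the newest picture that a camera, given by its name, has taken for a name from the list of things; names that differ only in an ending like _2 or _b are one class to them, and where a whole thing is asked for, a point or a joint stands for the part that bears it (a point fixed in the world has none). Each returns a list of dicts, best first, with "confidence" (0 to 1); they miss things now and then, are a little off and sometimes report something else, mostly with a low value. They report only what shows in the picture. A call takes as long as a camera call. They do not tell look-alikes from the thing itself.
- env.regions_of(camera, query): "region" (420x560 bool, what is visible of it) and "rect" ([left, top, right, bottom] in pixels, round what is visible of it).
The state is a dict: "time_s": time; "qpos": joint angles; "joint_velocities": joint speeds; "effort": joint torques, N m; "tool_pos": TCP position; "tool_rot": TCP orientation; "force": force on the tool from outside, world axes, zero at the start; "wrist_torque": the same for the moment, N m; "grip_width": finger opening in m.
Only numpy, scipy, OpenCV 4.12 (cv2) and the standard library are available. Lean on these libraries where they do the work, as an engineer would, in place of code of your own. Each camera call takes 0.05 s, during which the arm holds its last target. There are 200 camera calls.

## Working session

There is one attempt and no reset: what is moved stays moved. The work goes in short steps, Python scripts to look and compute and a tool call to move; the robot and the scene stay as the last step left them, time stands still between calls to the robot, and variables do not carry over. Pictures are saved under pics/ and viewed, about 8 in all and at most 12, crops included, and the job is handed in when it is done.

Besides the shell and the picture viewer there is one more tool, called after "Call:" by a JSON object that holds its "api" and its "payload", one argument or row to a line. send_rows: Moves the arm, as the interface text tells. Its arguments: {"type":"object","properties":{"plan":{"type":"array"},"grip_force":{"type":"number"}},"required":["plan"]}

```bash
mkdir -p pics; ls
python3 - <<'E'
from cell import env
import cv2,numpy as np
o=env.get_obs();print({k:np.round(v,3).tolist() for k,v in o.items()},env.grip_point_offset)
a=env.read_camera("scene");b=env.read_camera("top")
for n in("scene","top"):
    c=env.get_calibration(n);print(n,c["fx"],c["fy"],c["cx"],c["cy"],np.round(c["extrinsics"],4).tolist())
cv2.imwrite("pics/scene.png",a[...,::-1]);cv2.imwrite("pics/top.png",b[...,::-1])
for q in["block","jig","cam","cam_grip","tape","big_block"]:
    for r in env.regions_of("top",q):print(q,round(r["confidence"],2),r["rect"],r["region"].sum())
E
```

```text
pics
{'time_s': 0.0, 'qpos': [75.236, 18.439, -4.016, 83.174, 1.294, 78.543, -3.259], 'joint_velocities': [-0.013, -0.015, 0.029, 0.146, 0.081, -0.039, 0.065], 'effort': [0.001, -49.129, -0.404, -31.252, -0.064, 0.044, 0.0], 'tool_pos': [0.174, -0.626, 0.221], 'tool_rot': [-179.889, 0.005, 15.575], 'force': [0.427, -0.681, -0.637], 'wrist_torque': [0.018, -0.017, 0.057], 'grip_width': 0.087} 0.0187
scene 479.9910447291774 479.9910447291774 276.52636479494015 211.8044875126494 [[0.4883, 0.6803, -0.5466, 1.2015], [0.8726, -0.3717, 0.3169, -0.3332], [0.0124, -0.6317, -0.7751, 0.916], [0.0, 0.0, 0.0, 1.0]]
top 486.87342159823953 486.87342159823953 279.0536316080844 208.3726255314485 [[-0.009, -0.9913, 0.1311, 0.4488], [-0.9999, 0.007, -0.0158, 0.0087], [0.0147, -0.1312, -0.9912, 1.2168], [0.0, 0.0, 0.0, 1.0]]
block 0.83 [346.1, 250.2, 376.3, 275.9] 533
block 0.83 [406.8, 295.9, 438.2, 322.4] 596
block 0.61 [395.3, 248.2, 419.9, 282.2] 538
jig 0.83 [205.7, 181.3, 308.1, 268.4] 7086
cam 0.56 [268.6, 211.7, 290.9, 233.6] 359
cam_grip 0.83 [271.5, 212.2, 291.1, 237.0] 324
tape 0.43 [209.9, 243.5, 229.4, 261.8] 158
tape 0.24 [205.6, 184.4, 306.4, 266.4] 7015
big_block 0.66 [142.7, 236.6, 182.3, 283.7] 1464
big_block 0.2 [206.9, 184.3, 305.8, 265.7] 7324
```

Run:
```python
import cv2
b=cv2.imread("pics/top.png")
cv2.imwrite("pics/topc.png",cv2.resize(b[150:350,190:456],None,fx=3,fy=3,interpolation=cv2.INTER_CUBIC))
```

```text
(no output)
```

View pics/scene.png

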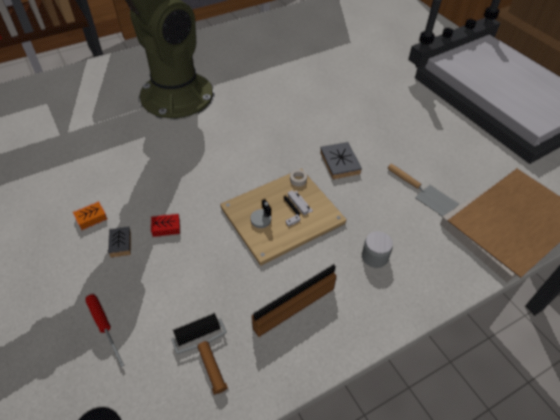

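View pics/topc.png

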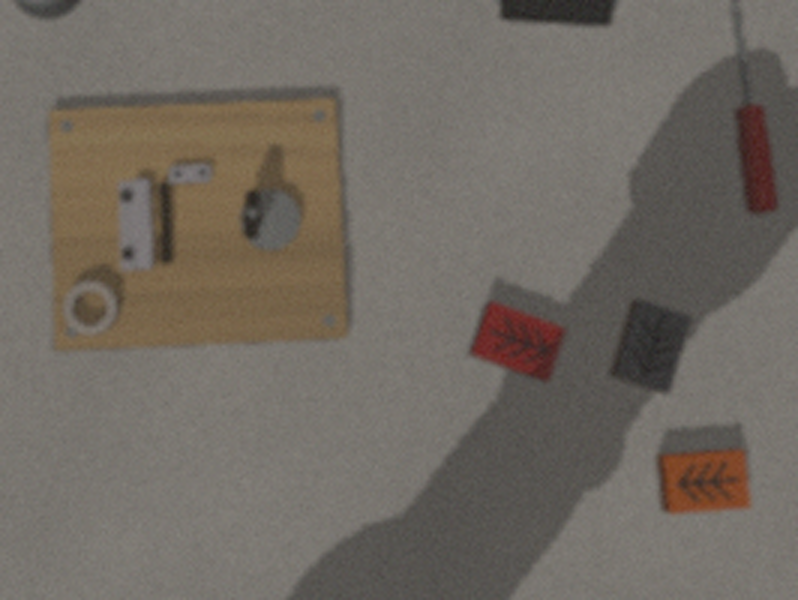

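Candidates (top picture): red (361,263), grey (407,265), orange (422,309). The grey lino with a leaf, 66x46, fits; the red and orange ones are look-alikes. The jig's x is world +x (stop on the far side) and the fence is on the left (+y).

```bash
cat > h.py <<'E'
from cell import env
import cv2,numpy as np
from scipy.spatial.transform import Rotation as R
def ray(c,uv,z):
    E=np.array(c["extrinsics"]);uv=np.atleast_2d(uv)
    d=np.c_[(uv[:,0]-c["cx"])/c["fx"],(uv[:,1]-c["cy"])/c["fy"],np.ones(len(uv))]@E[:3,:3].T
    return (E[:3,3]+d*((z-E[2,3])/d[:,2])[:,None])[:,:2]
def proj(c,P):
    E=np.linalg.inv(c["extrinsics"]);p=np.atleast_2d(P)@E[:3,:3].T+E[:3,3]
    return np.c_[p[:,0]/p[:,2]*c["fx"]+c["cx"],p[:,1]/p[:,2]*c["fy"]+c["cy"]]
def rect(c,mask,z):
    "min-area rectangle of a mask laid on height z, mm/deg"
    m=mask.astype(np.uint8);k=max(cv2.findContours(m,cv2.RETR_EXTERNAL,cv2.CHAIN_APPROX_NONE)[0],key=cv2.contourArea)[:,0]
    return cv2.minAreaRect((ray(c,k.astype(float),z)*1000).astype(np.float32))
def go(p,yaw):
    "steps in tool axes (mm), turn about tool z (rad) from the measured pose to TCP p (m), yaw deg pointing down"
    o=env.get_obs();r=R.from_euler('xyz',o["tool_rot"],degrees=True);g=R.from_euler('xyz',[180,0,yaw],degrees=True)
    print("at",np.round(o["tool_pos"],4),np.round(o["tool_rot"],2),"shift",np.round(r.inv().apply(np.array(p)-o["tool_pos"])*1000,1),"turn",np.round((r.inv()*g).as_rotvec(),4))
E
python3 - <<'E'
from h import *
env.read_camera("top");c=env.get_calibration("top")
for q,z in(("block",.024),("jig",.018),("big_block",.024)):
    for r in env.regions_of("top",q)[:3]:print(q,r["rect"][:2],rect(c,r["region"],z))
E
```

```text
block [407.3, 297.8] ((355.9045715332031, -359.06390380859375), (48.39979934692383, 72.46773529052734), 3.736525058746338)
block [348.5, 248.0] ((470.27032470703125, -212.349365234375), (66.148681640625, 44.2805061340332), 69.9561538696289)
block [393.7, 251.5] ((464.81707763671875, -320.54248046875), (49.94169616699219, 66.8673324584961), 69.26773071289062)
jig [207.6, 181.8] ((569.324462890625, 46.719322204589844), (203.60157775878906, 241.69992065429688), 1.9473772048950195)
jig [270.0, 212.3] ((570.8444213867188, -11.171979904174805), (47.051231384277344, 49.72087478637695), 89.55361938476562)
big_block [140.2, 234.9] ((484.371337890625, 271.3628234863281), (84.0315933227539, 103.58196258544922), 75.55216979980469)
big_block [265.4, 212.5] ((570.2349243164062, -11.077381134033203), (46.825313568115234, 49.47503662109375), 89.55282592773438)
```

Call:
{"api": "send_rows", "payload": {
  "plan": [
    [87, 0, 0, 0, 0, 0, -0.134],
    [87, 0, 0, 0, 0, 0, -0.134],
    [87, 0, 0, 0, 0, 0, -0.134],
    [87, 0, 0, 0, 0, 0, -0.134],
    [87, 0, 0, 0, 0, 0, -0.134],
    [87, 0, 0, 0, 0, 0, -0.134],
    [87, 0, 0, 0, 0, 0, -0.134]
  ]
}}

```text
time_s: 1.3
tool_pos: [0.1744, -0.6262, 0.2226]
tool_rot: [180.0, 0.0, 69.6]
force: [0.0, -0.1, -0.7]
grip_width: 0.0872
```

Call:
{"api": "send_rows", "payload": {
  "plan": [
    [87, 32.4, 13.7, 0, 0, 0, 0],
    [87, 32.4, 13.7, 0, 0, 0, 0],
    [87, 32.4, 13.7, 0, 0, 0, 0],
    [87, 32.4, 13.7, 0, 0, 0, 0],
    [87, 32.4, 13.7, 0, 0, 0, 0],
    [87, 32.4, 13.7, 0, 0, 0, 0],
    [87, 32.4, 13.7, 0, 0, 0, 0],
    [87, 32.4, 13.7, 0, 0, 0, 0],
    [87, 32.4, 13.7, 0, 0, 0, 0],
    [87, 32.4, 13.7, 0, 0, 0, 0],
    [87, 32.4, 13.7, 0, 0, 0, 0],
    [87, 32.4, 13.7, 0, 0, 0, 0]
  ]
}}

```text
time_s: 2.5
tool_pos: [0.4665, -0.3194, 0.2229]
tool_rot: [180.0, 0.0, 69.3]
force: [0.3, -0.1, -0.5]
grip_width: 0.0867
```

Call:
{"api": "send_rows", "payload": {
  "plan": [
    [87, 0, 0, 0, 0, 0, 0],
    [87, 0, 0, 0, 0, 0, 0]
  ]
}}

```text
time_s: 2.7
tool_pos: [0.4661, -0.3198, 0.2227]
tool_rot: [180.0, 0.0, 69.4]
force: [0.3, -0.7, 0.1]
grip_width: 0.0874
```

Run:
```python
from h import *
c=env.get_calibration("wrist");a=env.read_camera("wrist");cv2.imwrite("pics/w1.png",a[...,::-1])
print(np.round(c["extrinsics"],3).tolist())
for r in env.regions_of("wrist","block"):print(r["confidence"],r["rect"],rect(c,r["region"],.024))
go([.465,-.3205,.2],69.3)
```

```text
[[0.936, -0.337, -0.099, 0.493], [-0.351, -0.899, -0.263, -0.247], [0.0, 0.281, -0.96, 0.384], [0.0, 0.0, 0.0, 1.0]]
0.86 [227.5, 43.1, 276.7, 117.3] ((469.83111572265625, -212.53814697265625), (66.49455261230469, 46.37206268310547), 69.42891693115234)
0.82 [178.9, 212.7, 240.2, 281.0] ((360.0401306152344, -358.4122619628906), (51.77610397338867, 70.45944213867188), 5.464742660522461)
0.58 [256.2, 160.6, 312.7, 207.2] ((464.7609558105469, -320.69500732421875), (49.3717041015625, 64.97224426269531), 70.99077606201172)
at [ 0.4647 -0.3217  0.2225] [-1.7998e+02  5.0000e-02  6.9220e+01] shift [ 1.3 -0.1 22.5] turn [-0.0003  0.0009 -0.0015]
```

View pics/w1.png

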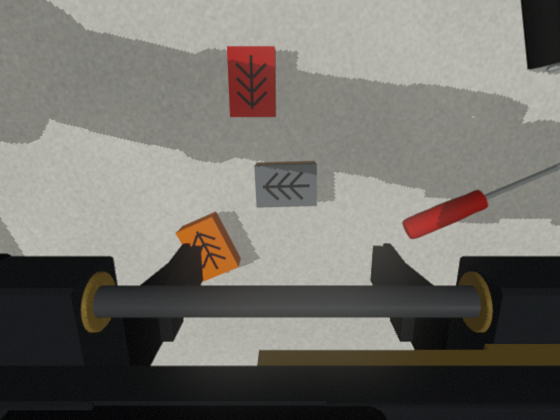

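The grey leaf block is confirmed at (286,184), near-aligned with the jaws; red is at (252,82), orange at (208,245). I go down on the grey one.

Call:
{"api": "send_rows", "payload": {
  "plan": [
    [87, 0, 0, 30, 0, 0, -0.01],
    [87, 0, 0, 30, 0, 0, 0],
    [87, 0, 0, 30, 0, 0, 0],
    [87, 0, 0, 30, 0, 0, 0],
    [87, 0, 0, 30, 0, 0, 0],
    [87, 0, 0, 25, 0, 0, 0],
    [87, 0, 0, 20, 0, 0, 0],
    [87, 0, 0, 13, 0, 0, 0],
    [87, 0, 0, 0, 0, 0, 0]
  ]
}}

```text
time_s: 3.7
tool_pos: [0.4635, -0.3208, 0.0127]
tool_rot: [-179.8, -0.0, 69.8]
force: [-0.1, -0.8, 0.4]
grip_width: 0.0872
```

Call:
{"api": "send_rows", "payload": {
  "grip_force": 20,
  "plan": [
    [87, 0, 0, 0, 0, 0, 0],
    [50, 0, 0, 0, 0, 0, 0],
    [50, 0, 0, 0, 0, 0, 0],
    [50, 0, 0, 0, 0, 0, 0],
    [50, 0, 0, 0, 0, 0, 0],
    [50, 0, 0, 0, 0, 0, 0],
    [50, 0, 0, 0, 0, 0, 0]
  ]
}}

```text
time_s: 4.4
tool_pos: [0.4659, -0.3207, 0.0152]
tool_rot: [180.0, 0.0, 69.9]
force: [-1.0, 0.3, 5.2]
grip_width: 0.0657
```

Call:
{"api": "send_rows", "payload": {
  "plan": [
    [50, 0, 0, -15, 0, 0, 0],
    [50, 0, 0, -35, 0, 0, 0],
    [50, 0, 0, -40, 0, 0, 0],
    [50, 0, 0, -40, 0, 0, 0],
    [50, 0, 0, -40, 0, 0, -0.128],
    [50, 0, 0, -20, 0, 0, -0.128],
    [50, 0, 0, 0, 0, 0, -0.128]
  ]
}}

```text
time_s: 5.1
tool_pos: [0.4676, -0.3213, 0.2094]
tool_rot: [179.7, 0.3, 92.2]
force: [1.1, 0.1, -1.5]
grip_width: 0.0658
```

Call:
{"api": "send_rows", "payload": {
  "plan": [
    [50, 20, 10, 0, 0, 0, 0],
    [50, 30, 14, 0, 0, 0, 0],
    [50, 30, 14, 0, 0, 0, 0],
    [50, 30, 14, 0, 0, 0, 0],
    [50, 30, 14, 0, 0, 0, 0],
    [50, 30, 14, 0, 0, 0, 0],
    [50, 30, 14, 0, 0, 0, 0],
    [50, 20, 10, 0, 0, 0, 0],
    [50, 10, 4, 0, 0, 0, 0],
    [50, 0, 0, 0, 0, 0, 0],
    [50, 0, 0, 0, 0, 0, 0],
    [50, 0, 0, 0, 0, 0, 0]
  ]
}}

```text
time_s: 6.3
tool_pos: [0.5654, -0.0892, 0.2044]
tool_rot: [-180.0, 0.1, 91.7]
force: [0.0, -0.1, -1.7]
grip_width: 0.0656
```

Run:
```python
from h import *
c=env.get_calibration("wrist");a=env.read_camera("wrist");cv2.imwrite("pics/w2.png",a[...,::-1])
np.save("w2cal.npy",c,allow_pickle=True)
for q in("jig","cam","cam_grip","lobe","stop_face"):
  for r in env.regions_of("wrist",q)[:2]:print(q,round(r["confidence"],2),r["rect"],rect(c,r["region"],.018))
o=env.get_obs();print(o["tool_pos"],o["tool_rot"],o["grip_width"])
```

```text
jig 0.57 [186.2, 3.4, 407.4, 172.0] ((571.0744018554688, 5.110588073730469), (199.4962615966797, 150.33267211914062), 1.9147416353225708)
cam 0.62 [268.8, 74.8, 322.6, 133.9] ((570.40087890625, -10.085878372192383), (50.42289733886719, 50.93509292602539), 1.7158217430114746)
cam_grip 0.92 [270.1, 78.4, 321.8, 134.3] ((570.4013061523438, -10.529739379882812), (50.39722442626953, 50.04688262939453), 1.7159496545791626)
lobe 0.73 [262.3, 77.1, 322.8, 134.1] ((570.7615356445312, -10.51902961730957), (51.090301513671875, 50.04701614379883), 1.7159496545791626)
stop_face 0.76 [186.4, 0.0, 407.4, 164.9] ((570.482666015625, 5.263999938964844), (199.0594482421875, 149.26815795898438), 1.7056248188018799)
[ 0.56582511 -0.08761337  0.20454394] [-1.79996262e+02  1.38269030e-02  9.18409683e+01] 0.06563347988970412
```

View pics/w2.png

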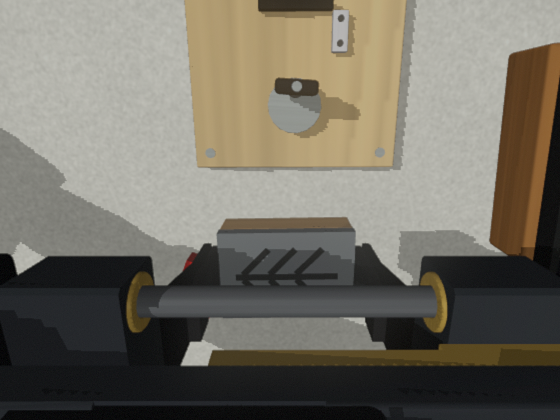

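Run:
```python
from h import *
c=np.load("w2cal.npy",allow_pickle=True).item();im=cv2.imread("pics/w2.png")
def J(x,y,z,o=(.5697,.0500),t=np.radians(1.8)):
    return [o[0]+x*np.cos(t)-y*np.sin(t),o[1]+x*np.sin(t)+y*np.cos(t),z+.018]
pts=dict(stop=[(.033,-.013,.009),(.047,-.013,.009),(.047,.021,.009),(.033,.021,.009)],board=[(-.1,.05,0),(-.1,-.12,0),(.1,-.12,0),(.1,.05,0)],disc=[(.025*np.cos(a),-.06+.025*np.sin(a),.014) for a in np.linspace(0,6.28,40)],piv=[(0,-.045,.055),(.003,-.045,.055)])
big=cv2.resize(im[0:300,150:450],None,fx=2.6,fy=2.0,interpolation=cv2.INTER_CUBIC)
for k,v in pts.items():
    q=(proj(c,np.array([J(*p) for p in v]))-[150,0])*[2.6,2.0]
    cv2.polylines(big,[q.astype(np.int32)],k!="board",(255,0,255),1)
cv2.imwrite("pics/w2o.png",big)
for u in((250,231),(330,231),(286,219)):print(ray(c,u,.2045-.0135+(.024 if u[1]==231 else .024)))
print(c["extrinsics"][:3,3])
```

```text
[[ 0.54792848 -0.06759993]]
[[ 0.58514323 -0.06646914]]
[[ 0.56450234 -0.06121637]]
[ 0.56329164 -0.01141958  0.36613432]
```

View pics/w2o.png

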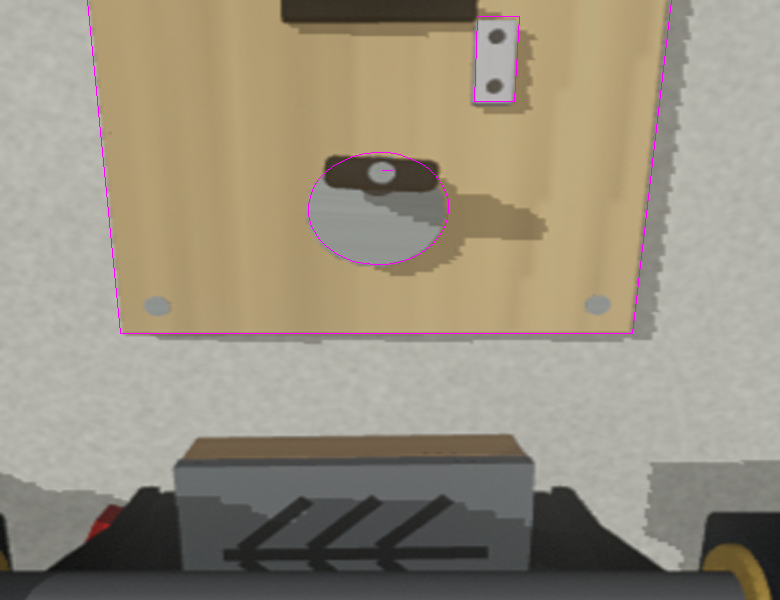

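The overlay fits the board, stop and disc closely: jig at (569.7, 50.0) mm, 1.8°. Now over the laying place.

Call:
{"api": "send_rows", "payload": {
  "plan": [
    [50, 20, 1, 0, 0, 0, 0],
    [50, 30, 1, 0, 0, 0, 0],
    [50, 30, 1, 0, 0, 0, 0],
    [50, 30, 0, 0, 0, 0, 0],
    [50, 22, 0, 10, 0, 0, 0],
    [50, 0, 0, 30, 0, 0, 0],
    [50, 0, 0, 35, 0, 0, 0],
    [50, 0, 0, 35, 0, 0, 0],
    [50, 0, 0, 25, 0, 0, 0],
    [50, 0, 0, 15, 0, 0, 0],
    [50, 0, 0, 0, 0, 0, 0],
    [50, 0, 0, 0, 0, 0, 0]
  ]
}}

```text
time_s: 7.8
tool_pos: [0.5654, 0.0451, 0.0554]
tool_rot: [179.9, -0.0, 91.9]
force: [-0.2, -0.1, -1.1]
grip_width: 0.0659
```

Run:
```python
from h import *
c=np.load("w2cal.npy",allow_pickle=True).item()
f=np.array(ray(c,(300,10),.029)[0])-[.5697,.05];t=np.radians(1.8);print("fence jig y",-f[0]*np.sin(t)+f[1]*np.cos(t))
c=env.get_calibration("wrist");a=env.read_camera("wrist")
go([.5649,.0437,.033],91.8)
for u in(120,): pass
cv2.imwrite("pics/w3.png",a[...,::-1])
```

```text
fence jig y 0.019293430138422957
at [0.5659 0.0452 0.056 ] [179.86   0.    91.88] shift [-1.4 -1.1 23. ] turn [0.0025 0.     0.0015]
```

View pics/w3.png

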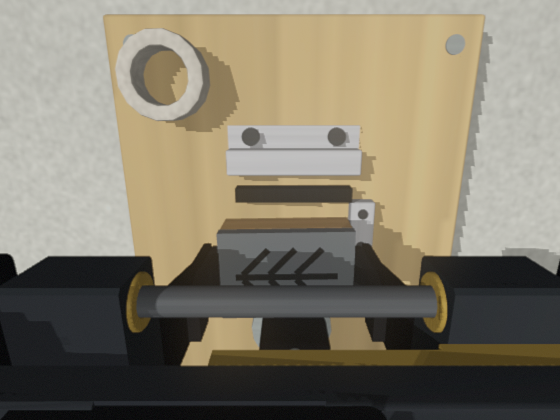

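Call:
{"api": "send_rows", "payload": {
  "plan": [
    [50, -1.4, -1, 12, 0, 0, 0],
    [50, 0, 0, 7, 0, 0, 0],
    [50, 0, 0, 1, 0, 0, 0],
    [50, 0, 0, 1, 0, 0, 0],
    [50, 0, 0, 0, 0, 0, 0]
  ]
}}

```text
time_s: 8.35
tool_pos: [0.5637, 0.0436, 0.0336]
tool_rot: [180.0, 0.0, 91.9]
force: [1.0, -0.0, -0.8]
grip_width: 0.0657
```

Call:
{"api": "send_rows", "payload": {
  "plan": [
    [50, 0, 0, 1, 0, 0, 0],
    [50, 0, 0, 0, 0, 0, 0]
  ]
}}

```text
time_s: 8.55
tool_pos: [0.564, 0.0436, 0.0332]
tool_rot: [180.0, 0.0, 91.9]
force: [-1.1, 0.5, 3.1]
grip_width: 0.0656
```

Call:
{"api": "send_rows", "payload": {
  "plan": [
    [50, 0, 1.5, 0, 0, 0, 0],
    [50, 0, 1.5, 0, 0, 0, 0],
    [50, 0, 1, 0, 0, 0, 0],
    [50, 0, 0, 0, 0, 0, 0]
  ]
}}

```text
time_s: 8.95
tool_pos: [0.5678, 0.0438, 0.0332]
tool_rot: [180.0, 0.0, 91.9]
force: [-2.7, 0.2, 5.2]
grip_width: 0.0656
```

Call:
{"api": "send_rows", "payload": {
  "plan": [
    [50, 0, 1, 0, 0, 0, 0],
    [50, 0, 0, 0, 0, 0, 0]
  ]
}}

```text
time_s: 9.15
tool_pos: [0.5687, 0.0439, 0.0332]
tool_rot: [180.0, 0.0, 91.9]
force: [-2.3, -0.4, 5.4]
grip_width: 0.0657
```

Call:
{"api": "send_rows", "payload": {
  "plan": [
    [50, 0, 1, 0, 0, 0, 0],
    [50, 0, 0, 0, 0, 0, 0]
  ]
}}

```text
time_s: 9.35
tool_pos: [0.5693, 0.0439, 0.0332]
tool_rot: [-179.9, 0.0, 91.9]
force: [-3.7, 0.2, 7.0]
grip_width: 0.0657
```

Call:
{"api": "send_rows", "payload": {
  "plan": [
    [50, 0, 1, 0, 0, 0, 0],
    [50, 0, 0, 0, 0, 0, 0]
  ]
}}

```text
time_s: 9.55
tool_pos: [0.5693, 0.0439, 0.0332]
tool_rot: [-179.8, 0.1, 91.9]
force: [-7.1, -0.4, 8.9]
grip_width: 0.0657
```

Call:
{"api": "send_rows", "payload": {
  "plan": [
    [50, 0, 1, 0, 0, 0, 0],
    [50, 0, 0, 0, 0, 0, 0]
  ]
}}

```text
time_s: 9.75
tool_pos: [0.5693, 0.044, 0.0331]
tool_rot: [-179.7, 0.1, 91.9]
force: [-9.0, -0.1, 11.0]
grip_width: 0.0653
```

Call:
{"api": "send_rows", "payload": {
  "plan": [
    [87, 0, 0, 0, 0, 0, 0],
    [87, 0, 0, 0, 0, 0, 0],
    [87, 0, 0, 0, 0, 0, 0],
    [87, 0, 0, 0, 0, 0, 0],
    [87, 0, 0, -5, 0, 0, 0],
    [87, 0, 0, -15, 0, 0, 0],
    [87, 0, 0, -40, 0, 0, 0],
    [87, 0, 0, -45, 0, 0, 0],
    [87, -20, 0, -45, 0, 0, 0],
    [87, -40, 0, -20, 0, 0, 0],
    [87, -40, 0, 0, 0, 0, 0],
    [87, 0, 0, 0, 0, 0, 0]
  ]
}}

```text
time_s: 10.95
tool_pos: [0.5756, -0.0643, 0.2045]
tool_rot: [179.9, 0.3, 91.3]
force: [-0.3, -1.1, -0.1]
grip_width: 0.087
```

Run:
```python
from h import *
c=env.get_calibration("wrist");a=env.read_camera("wrist")
o=(.5697,.0500);t=np.radians(1.8)
def J(x,y,z): return [o[0]+x*np.cos(t)-y*np.sin(t),o[1]+x*np.sin(t)+y*np.cos(t),z+.018]
S=[(.033,-.013,.009),(.047,-.013,.009),(.047,.021,.009),(.033,.021,.009)]
B=[(-.033,-.0305,.024),(.033,-.0305,.024),(.033,.0155,.024),(-.033,.0155,.024)]
D=[(.025*np.cos(k),-.06+.025*np.sin(k),.014) for k in np.linspace(0,6.28,40)]
G=[(-.018,-.051,.055),(.018,-.051,.055),(.018,-.039,.055),(-.018,-.039,.055)]
big=cv2.resize(a[20:320,130:430,::-1],None,fx=2.6,fy=2,interpolation=cv2.INTER_CUBIC)
for v in(S,B,D,G):
    cv2.polylines(big,[((proj(c,np.array([J(*p) for p in v]))-[130,20])*[2.6,2]).astype(np.int32)],True,(255,0,255),1)
cv2.imwrite("pics/w4.png",big)
for q in("block","cam_grip"):
  for r in env.regions_of("wrist",q)[:2]:print(q,round(r["confidence"],2),r["rect"],rect(c,r["region"],.042))
go(J(0,-.045,.1),179)
```

```text
block 0.93 [244.5, 41.6, 317.0, 98.4] ((568.974609375, 41.44895935058594), (64.82405090332031, 46.15937805175781), 2.80605411529541)
block 0.76 [180.1, 276.0, 219.2, 337.1] ((478.61761474609375, -218.68594360351562), (30.40452766418457, 24.068798065185547), 68.46687316894531)
cam_grip 0.57 [254.6, 105.3, 310.4, 156.5] ((570.360107421875, -9.512514114379883), (46.99161911010742, 46.74907684326172), 1.3050178289413452)
at [ 0.575  -0.0555  0.2033] [ 1.7996e+02 -3.0000e-02  9.1890e+01] shift [60.5 -1.9 85.3] turn [ 1.0000e-03  1.0000e-04 -1.5203e+00]
```

View pics/w4.png

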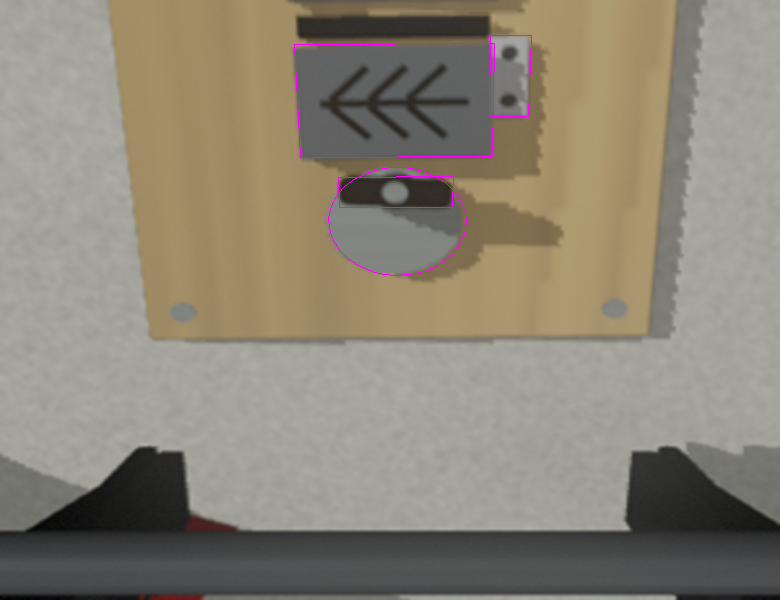

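Block is home and square (overlay coincides), and the bar is at a ≈ 0. Now the wrist turns for the knob.

Call:
{"api": "send_rows", "payload": {
  "plan": [
    [60, 0, 0, 0, 0, 0, -0.13],
    [40, 0, 0, 0, 0, 0, -0.13],
    [40, 0, 0, 0, 0, 0, -0.13],
    [40, 0, 0, 0, 0, 0, -0.13],
    [40, 0, 0, 0, 0, 0, -0.13],
    [40, 0, 0, 0, 0, 0, -0.13],
    [40, 0, 0, 0, 0, 0, -0.13],
    [40, 0, 0, 0, 0, 0, -0.13],
    [40, 0, 0, 0, 0, 0, -0.13],
    [40, 0, 0, 0, 0, 0, -0.13],
    [40, 0, 0, 0, 0, 0, -0.13],
    [40, 0, 0, 0, 0, 0, -0.13]
  ]
}}

```text
time_s: 12.3
tool_pos: [0.5749, -0.0536, 0.2028]
tool_rot: [180.0, 0.0, -178.2]
force: [0.1, -0.8, -1.4]
grip_width: 0.0399
```

Call:
{"api": "send_rows", "payload": {
  "plan": [
    [40, 0, -30, 20, 0, 0, 0],
    [40, 0, -30, 30, 0, 0, 0],
    [40, 0, 0, 30, 0, 0, 0],
    [40, 0, 0, 0, 0, 0, 0],
    [40, 0, 0, 0, 0, 0, 0]
  ]
}}

```text
time_s: 12.8
tool_pos: [0.5765, -0.1136, 0.1231]
tool_rot: [179.9, -0.0, -178.5]
force: [0.1, 0.5, -0.1]
grip_width: 0.04
```

Run:
```python
from h import *
for i in range(3):
    env.get_calibration("wrist"); env.read_camera("wrist"); go([.5711,.0050,.0465],181.5)
o=env.get_obs();print(o["wrist_torque"],o["qpos"])
```

```text
at [ 0.5773 -0.1137  0.1242] [ 1.7997e+02  1.1000e-01 -1.7853e+02] shift [  3.4 118.8  77.7] turn [ 0.0006  0.002  -0.0006]
at [ 0.5777 -0.1141  0.1247] [-1.7999e+02  1.7000e-01 -1.7855e+02] shift [  3.8 119.2  78.1] turn [-0.0002  0.0029 -0.0009]
at [ 0.5777 -0.1145  0.1247] [-179.96    0.18 -178.58] shift [  3.9 119.7  78.1] turn [-0.0006  0.0031 -0.0014]
[ 0.08010823 -0.15552367  0.00296885] [ 49.65606906  21.84842658 -49.78240102  97.86355194  17.82127384
  68.41388237  86.71892547]
```

Call:
{"api": "send_rows", "payload": {
  "plan": [
    [40, 1, 25, 0, 0, 0, 0],
    [40, 1, 35, 0, 0, 0, 0],
    [40, 1, 35, 0, 0, 0, 0],
    [40, 0.7, 24, 0, 0, 0, 0],
    [40, 0, 0, 10, 0, 0, 0],
    [40, 0, 0, 20, 0, 0, 0],
    [40, 0, 0, 0, 0, 0, 0],
    [40, 0, 0, 0, 0, 0, 0]
  ]
}}

```text
time_s: 13.75
tool_pos: [0.5702, 0.0022, 0.093]
tool_rot: [-180.0, 0.0, -178.8]
force: [0.3, 0.7, 0.4]
grip_width: 0.0398
```

Run:
```python
from h import *
for i in range(4):
    env.read_camera("wrist"); go([.5711,.0050,.0465],181.5)
```

```text
at [0.5706 0.0024 0.0935] [-1.7998e+02  7.0000e-02 -1.7876e+02] shift [-0.5  2.7 47. ] turn [-0.0003  0.0011 -0.0046]
at [0.5707 0.0024 0.0936] [-1.7998e+02  9.0000e-02 -1.7877e+02] shift [-0.4  2.6 47.1] turn [-0.0003  0.0015 -0.0047]
at [0.5708 0.0024 0.0936] [-1.7998e+02  1.0000e-01 -1.7876e+02] shift [-0.3  2.6 47.1] turn [-0.0003  0.0017 -0.0046]
at [0.5706 0.0025 0.0935] [-1.7998e+02  9.0000e-02 -1.7876e+02] shift [-0.4  2.5 47. ] turn [-0.0003  0.0015 -0.0045]
```

Call:
{"api": "send_rows", "payload": {
  "grip_force": 50,
  "plan": [
    [40, 0, 2.6, 15, 0, 0, -0.004],
    [40, 0, 0, 22, 0, 0, 0],
    [40, 0, 0, 10, 0, 0, 0],
    [40, 0, 0, 0, 0, 0, 0],
    [5, 0, 0, 0, 0, 0, 0],
    [5, 0, 0, 0, 0, 0, 0],
    [5, 0, 0, 0, 0, 0, 0],
    [5, 0, 0, 0, 0, 0, 0],
    [5, 0, 0, 0, 0, 0, 0],
    [5, 0, 0, 0, 0, 0, 0]
  ]
}}

```text
time_s: 14.95
tool_pos: [0.5702, 0.0039, 0.0459]
tool_rot: [-179.9, 0.0, -178.6]
force: [-0.7, -3.6, 2.9]
grip_width: 0.0124
```

```bash
cat > t.py <<'E'
from h import *
w=[];f=[];r=[];p=[]
for i in range(3):
    env.read_camera("wrist");o=env.get_obs();w.append(o["wrist_torque"]);f.append(o["force"]);r.append(o["tool_rot"]);p.append(o["tool_pos"])
print("t",o["time_s"],"torque",np.round(w,3).tolist(),"F",np.round(np.mean(f,0),1),"pos",np.round(np.mean(p,0),4),"yaw",np.round(np.mean(r,0),2)[2],"a",round(np.radians(181.8-np.mean(r,0)[2]%360),3),o["grip_width"])
E
python3 t.py
```

```text
t 15.1 torque [[-0.93, -0.046, -0.111], [-1.012, 0.013, -0.123], [-1.143, 0.01, -0.123]] F [-0.  -4.9  4.2] pos [0.5702 0.004  0.0459] yaw -178.56 a 0.006 0.012471549368350777
```

Call:
{"api": "send_rows", "payload": {
  "plan": [
    [5, 0, -1, 0, 0, 0, 0.03],
    [5, 0, 0, 0, 0, 0, 0.08],
    [5, 0, 0, 0, 0, 0, 0.1],
    [5, 0, 0, 0, 0, 0, 0.1],
    [5, 0, 0, 0, 0, 0, 0.1],
    [5, 0, 0, 0, 0, 0, 0.1],
    [5, 0, 0, 0, 0, 0, 0.08],
    [5, 0, 0, 0, 0, 0, 0.05],
    [5, 0, 0, 0, 0, 0, 0],
    [5, 0, 0, 0, 0, 0, 0],
    [5, 0, 0, 0, 0, 0, 0]
  ]
}}

```text
time_s: 16.2
tool_pos: [0.5703, 0.0042, 0.0459]
tool_rot: [180.0, 0.0, 144.9]
force: [-0.5, -4.3, 6.1]
grip_width: 0.0125
```

```bash
python3 t.py
```

```text
t 16.35 torque [[-0.997, -0.016, -0.005], [-0.931, -0.068, -0.009], [-0.979, -0.114, 0.028]] F [-0.2 -3.8  5.2] pos [0.5703 0.0042 0.0459] yaw 144.87 a 0.645 0.012409498943564252
```

Call:
{"api": "send_rows", "payload": {
  "plan": [
    [5, 0, 0, 0, 0, 0, 0.05],
    [5, 0, 0, 0, 0, 0, 0.06],
    [5, 0, 0, 0, 0, 0, 0.06],
    [5, 0, 0, 0, 0, 0, 0.06],
    [5, 0, 0, 0, 0, 0, 0.06],
    [5, 0, 0, 0, 0, 0, 0.05],
    [5, 0, 0, 0, 0, 0, 0.03],
    [5, 0, 0, 0, 0, 0, 0],
    [5, 0, 0, 0, 0, 0, 0]
  ]
}}

```text
time_s: 17.25
tool_pos: [0.5704, 0.0043, 0.0459]
tool_rot: [180.0, 0.0, 123.7]
force: [1.0, -4.4, 5.0]
grip_width: 0.0122
```

```bash
python3 t.py
```

```text
t 17.4 torque [[-0.905, -0.087, 0.047], [-0.879, -0.152, 0.018], [-0.895, -0.155, 0.055]] F [-0.6 -4.   4.9] pos [0.5704 0.0043 0.0459] yaw 123.69 a 1.014 0.011941540217881255
```

Call:
{"api": "send_rows", "payload": {
  "plan": [
    [5, 0, 0, 0, 0, 0, 0.02],
    [5, 0, 0, 0, 0, 0, 0.02],
    [5, 0, 0, 0, 0, 0, 0.02],
    [5, 0, 0, 0, 0, 0, 0],
    [5, 0, 0, 0, 0, 0, 0]
  ]
}}

```text
time_s: 17.9
tool_pos: [0.5704, 0.0043, 0.0459]
tool_rot: [180.0, 0.0, 120.3]
force: [0.5, -3.2, 5.2]
grip_width: 0.0119
```

```bash
python3 t.py
```

```text
t 18.05 torque [[-0.906, -0.135, 0.094], [-0.915, -0.096, 0.027], [-0.873, -0.094, 0.086]] F [ 0.2 -3.5  5. ] pos [0.5704 0.0043 0.0459] yaw 120.26 a 1.074 0.012562570067410345
```

Call:
{"api": "send_rows", "payload": {
  "plan": [
    [5, 0, 0, 0, 0, 0, 0.02],
    [5, 0, 0, 0, 0, 0, 0.02],
    [5, 0, 0, 0, 0, 0, 0],
    [5, 0, 0, 0, 0, 0, 0]
  ]
}}

```text
time_s: 18.45
tool_pos: [0.5705, 0.0043, 0.0459]
tool_rot: [179.9, 0.0, 118.0]
force: [0.7, -3.9, 4.2]
grip_width: 0.0123
```

```bash
python3 t.py
```

```text
t 18.6 torque [[-0.973, -0.146, 0.065], [-0.894, -0.13, 0.046], [-0.965, -0.09, 0.046]] F [ 0.1 -3.7  5.3] pos [0.5704 0.0043 0.0459] yaw 117.96 a 1.114 0.012090316434116646
```

Call:
{"api": "send_rows", "payload": {
  "plan": [
    [5, 0, 0, 0, 0, 0, 0.02],
    [5, 0, 0, 0, 0, 0, 0.02],
    [5, 0, 0, 0, 0, 0, 0.02],
    [5, 0, 0, 0, 0, 0, 0],
    [5, 0, 0, 0, 0, 0, 0]
  ]
}}

```text
time_s: 19.1
tool_pos: [0.5704, 0.0043, 0.0459]
tool_rot: [179.9, 0.0, 114.5]
force: [0.8, -3.4, 5.0]
grip_width: 0.0121
```

```bash
python3 t.py
```

```text
t 19.25 torque [[-0.887, -0.148, 0.03], [-0.845, -0.087, 0.004], [-0.876, -0.198, 0.009]] F [-0.1 -4.1  4.6] pos [0.5705 0.0043 0.0459] yaw 114.53 a 1.174 0.012219778497750453
```

Call:
{"api": "send_rows", "payload": {
  "plan": [
    [5, 0, 0, 0, 0, 0, 0.02],
    [5, 0, 0, 0, 0, 0, 0.02],
    [5, 0, 0, 0, 0, 0, 0.02],
    [5, 0, 0, 0, 0, 0, 0],
    [5, 0, 0, 0, 0, 0, 0]
  ]
}}

```text
time_s: 19.75
tool_pos: [0.5705, 0.0044, 0.0459]
tool_rot: [179.9, 0.0, 111.1]
force: [0.2, -4.6, 5.0]
grip_width: 0.0124
```

```bash
python3 t.py
```

```text
t 19.9 torque [[-0.883, -0.134, 0.017], [-0.926, -0.201, 0.021], [-0.919, -0.142, 0.066]] F [ 0.1 -3.8  4.9] pos [0.5705 0.0043 0.0459] yaw 111.09 a 1.234 0.012047549748329873
```

Call:
{"api": "send_rows", "payload": {
  "plan": [
    [5, 0, 0, 0, 0, 0, 0.02],
    [5, 0, 0, 0, 0, 0, 0.02],
    [5, 0, 0, 0, 0, 0, 0.02],
    [5, 0, 0, 0, 0, 0, 0],
    [5, 0, 0, 0, 0, 0, 0]
  ]
}}

```text
time_s: 20.4
tool_pos: [0.5705, 0.0044, 0.0459]
tool_rot: [179.9, 0.0, 107.7]
force: [0.2, -3.5, 5.0]
grip_width: 0.0123
```

```bash
python3 t.py
```

```text
t 20.55 torque [[-0.905, -0.177, 0.101], [-0.899, -0.161, 0.13], [-0.925, -0.199, 0.141]] F [-0.1 -3.7  5.4] pos [0.5705 0.0044 0.0459] yaw 107.67 a 1.294 0.012246447248893467
```

Call:
{"api": "send_rows", "payload": {
  "plan": [
    [5, 0, 0, 0, 0, 0, 0.02],
    [5, 0, 0, 0, 0, 0, 0.02],
    [5, 0, 0, 0, 0, 0, 0],
    [5, 0, 0, 0, 0, 0, 0]
  ]
}}

```text
time_s: 20.95
tool_pos: [0.5705, 0.0043, 0.0459]
tool_rot: [179.9, 0.0, 105.4]
force: [0.5, -4.3, 5.8]
grip_width: 0.0125
```

```bash
python3 t.py
```

```text
t 21.1 torque [[-0.927, -0.141, 0.193], [-0.934, -0.167, 0.16], [-0.906, -0.169, 0.154]] F [ 0.8 -3.9  5.5] pos [0.5705 0.0044 0.0459] yaw 105.39 a 1.334 0.012117525005607982
```

Call:
{"api": "send_rows", "payload": {
  "plan": [
    [5, 0, 0, 0, 0, 0, 0.02],
    [5, 0, 0, 0, 0, 0, 0.02],
    [5, 0, 0, 0, 0, 0, 0],
    [5, 0, 0, 0, 0, 0, 0]
  ]
}}

```text
time_s: 21.5
tool_pos: [0.5705, 0.0043, 0.0459]
tool_rot: [179.9, 0.0, 103.1]
force: [0.2, -3.9, 4.9]
grip_width: 0.0124
```

```bash
python3 t.py
```

```text
t 21.65 torque [[-0.937, -0.175, 0.271], [-0.943, -0.134, 0.272], [-0.886, -0.197, 0.276]] F [ 0.4 -4.   5.3] pos [0.5705 0.0043 0.0459] yaw 103.11 a 1.373 0.01224734158420497
```

Call:
{"api": "send_rows", "payload": {
  "plan": [
    [5, 0, 0, 0, 0, 0, 0.02],
    [5, 0, 0, 0, 0, 0, 0.02],
    [5, 0, 0, 0, 0, 0, 0],
    [5, 0, 0, 0, 0, 0, 0]
  ]
}}

```text
time_s: 22.05
tool_pos: [0.5705, 0.0043, 0.0459]
tool_rot: [179.9, 0.0, 100.8]
force: [0.8, -4.5, 4.9]
grip_width: 0.0126
```

```bash
python3 t.py
```

```text
t 22.2 torque [[-0.936, -0.175, 0.352], [-0.978, -0.173, 0.332], [-0.927, -0.156, 0.287]] F [ 0.3 -3.6  4.6] pos [0.5705 0.0043 0.0459] yaw 100.83 a 1.413 0.012129927395738236
```

Call:
{"api": "send_rows", "payload": {
  "plan": [
    [5, 0, 0, 0, 0, 0, 0.015],
    [5, 0, 0, 0, 0, 0, 0.015],
    [5, 0, 0, 0, 0, 0, 0],
    [5, 0, 0, 0, 0, 0, 0],
    [5, 0, 0, 0, 0, 0, 0]
  ]
}}

```text
time_s: 22.7
tool_pos: [0.5705, 0.0043, 0.0459]
tool_rot: [179.9, 0.0, 99.1]
force: [0.5, -4.0, 5.1]
grip_width: 0.0125
```

```bash
python3 t.py; python3 t.py
```

```text
t 22.85 torque [[-0.936, -0.156, 0.426], [-0.969, -0.151, 0.358], [-0.896, -0.176, 0.394]] F [ 0.9 -3.9  5.1] pos [0.5705 0.0043 0.0459] yaw 99.13 a 1.443 0.012598860791451304
t 23.0 torque [[-0.96, -0.245, 0.343], [-0.982, -0.216, 0.409], [-0.971, -0.126, 0.371]] F [ 0.6 -3.7  5.4] pos [0.5705 0.0043 0.0459] yaw 99.13 a 1.443 0.012415478544848505
```

Call:
{"api": "send_rows", "payload": {
  "plan": [
    [5, 0, 0, 0, 0, 0, 0.012],
    [5, 0, 0, 0, 0, 0, 0],
    [5, 0, 0, 0, 0, 0, 0],
    [5, 0, 0, 0, 0, 0, 0]
  ]
}}

```text
time_s: 23.4
tool_pos: [0.5705, 0.0043, 0.0459]
tool_rot: [179.9, 0.0, 98.4]
force: [0.2, -4.3, 3.8]
grip_width: 0.0123
```

```bash
python3 t.py; python3 t.py
```

```text
t 23.55 torque [[-0.976, -0.151, 0.431], [-0.983, -0.145, 0.446], [-0.992, -0.17, 0.412]] F [ 1.  -3.8  5.6] pos [0.5705 0.0043 0.0459] yaw 98.45 a 1.455 0.012609601739485115
t 23.7 torque [[-0.968, -0.134, 0.437], [-0.946, -0.155, 0.443], [-0.965, -0.149, 0.436]] F [ 0.5 -4.4  4.9] pos [0.5705 0.0043 0.0459] yaw 98.45 a 1.455 0.012664546739343124
```

Call:
{"api": "send_rows", "payload": {
  "plan": [
    [40, 0, 0, 0, 0, 0, 0],
    [40, 0, 0, 0, 0, 0, 0],
    [40, 0, 0, 0, 0, 0, 0],
    [40, 0, 0, 0, 0, 0, 0],
    [40, 0, 0, -10, 0, 0, 0],
    [40, 0, 0, -25, 0, 0, 0],
    [40, 0, 0, -40, 0, 0, 0],
    [40, -20, 0, -40, 0, 0, 0],
    [40, -40, 0, -40, 0, 0, 0],
    [40, -40, 0, 0, 0, 0, 0],
    [40, 0, 0, 0, 0, 0, 0],
    [40, 0, 0, 0, 0, 0, 0]
  ]
}}

```text
time_s: 24.9
tool_pos: [0.5835, -0.0909, 0.1962]
tool_rot: [180.0, -0.0, 98.2]
force: [0.1, 0.9, 0.2]
grip_width: 0.04
```

Run:
```python
from h import *
for i in range(4):env.read_camera("wrist")
c=env.get_calibration("wrist");a=env.read_camera("wrist")
o=(.5697,.0500);t=np.radians(1.8)
def J(x,y,z): return [o[0]+x*np.cos(t)-y*np.sin(t),o[1]+x*np.sin(t)+y*np.cos(t),z+.018]
al=1.42;R2=np.array([[np.cos(al),np.sin(al)],[-np.sin(al),np.cos(al)]])
K=lambda x,y,z:(*(R2@[x,y]+[0,-.045]),z)
by=-.045+.025-.015*np.cos(al)+.023
S=[(.033,-.013,.009),(.047,-.013,.009),(.047,.021,.009),(.033,.021,.009)]
B=[(sx*.033,by+sy*.023,.024) for sx,sy in((-1,-1),(1,-1),(1,1),(-1,1))]
D=[K(.025*np.cos(k),-.015+.025*np.sin(k),.014) for k in np.linspace(0,6.28,40)]
G=[K(sx*.018,sy*.006,.055) for sx,sy in((-1,-1),(1,-1),(1,1),(-1,1))]
big=cv2.resize(a[0:300,130:430,::-1],None,fx=2.6,fy=2,interpolation=cv2.INTER_CUBIC)
for v in(S,B,D,G):
    cv2.polylines(big,[((proj(c,np.array([J(*p) for p in v]))-[130,0])*[2.6,2]).astype(np.int32)],True,(255,0,255),1)
cv2.imwrite("pics/w5.png",big)
for r in env.regions_of("wrist","block")[:1]:print(rect(c,r["region"],.042),J(0,by,0))
print(env.get_obs()["force"])
```

```text
((357.13897705078125, -305.9496154785156), (28.216127395629883, 24.61321258544922), 8.492117881774902) [np.float64(0.5696765481634075), np.float64(0.05074624954043588), 0.018]
[ 0.40336653 -0.5753251  -0.73231447]
```

View pics/w5.png

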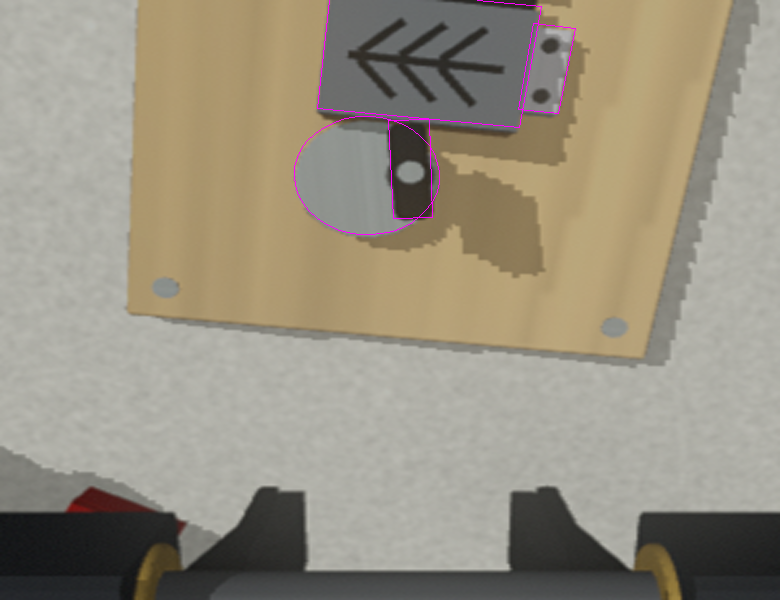

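Block overlay coincides at the stop (x about 520-540), square, and the knob is at a ≈ 1.42 and in contact. Handing in.

```bash
python3 -c "
from cell import env
print(env.sign_off())"
```

```text
the job is handed in; nothing more can be done
None
```

I laid the grey leaf block face up on the jig and slid it home against the end stop. I then turned the knob clockwise until it clamped the block, let go and handed the job in at about 25 s. The hand-in returned no verdict.

- **Home against the stop:** x stopped advancing while the push rose to about 9 N. In the last picture the block's outline matched the expected place, flush and square, to about 1 mm.
- **Clamping pressure:** the held torque was 0.43 N m at a ≈ 1.455. By the stated 0.03 to 0.045 N m per newton that is 10 to 14 N.
- **After letting go:** the knob stands at about a ≈ 1.42, judged by eye from the overlay. I did not measure the remaining force directly. After the stated loss of a quarter to a half it should be about 5 to 11 N.
- **Check that disagreed:** working from the rubber's stiffness and the angle where the torque began to rise gives about 19 to 20 N while held. That is under the 22 N limit, but above the torque figure and the 18 N that is right while held. I trusted the torque, since fingers yielding at the bar would make that figure too high.
- **Detector miss:** in the last picture the network did not find the block, so that check rests on the overlay alone.
- **Everything else:** I touched no other object. I did not take a final picture of the whole table.

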